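Clear and open the sampler cover, freeing its catch if it holds

ROBOT

A 6-joint arm with a two-finger parallel gripper is mounted at the origin on the work surface. World frame = base frame: x ahead of the robot, y to its left, z up, the work surface at z = 0. Lengths are in m, angles in degrees, forces in N, time in s.
With the tool pointing down it reaches from about 0.4 to 0.825 m from the base axis. Payload 7 kg.
Tool frame: the origin (TCP) lies between the finger pads; the fingertips stand 19 mm ahead of it and the grasp point (between the pads) is the TCP; z points along the fingers, y is the line along which they close (so a half turn about z gives the same grasp; the last joint's range is limited). The gripper opens to 88 mm and grips with 3 to 60 N. Pads are 19 mm wide; open, the fingers measure 130 mm over their backs; the gripper's body (78 mm by 193 mm) begins 47 mm behind the grasp point.
Start: joints at [-47.607, 20.546, 0.682, 0, -70.136, -16.507], TCP at [0.295, -0.607, 0.224] pointing down, gripper open.
Joint ranges: [-176.03, 176.03], [-82.01, 121.73], [-58.28, 71.71], [-173.87, 95.51], [-174.79, -0.11], [-173.66, 173.66]. Speed limits (degrees/s): [136.94, 136.94, 172.46, 180, 180, 180].

INTERFACE

Orientations are given as [roll, pitch, yaw] about the fixed x, y, z axes, in that order (R = Rz(yaw) Ry(pitch) Rx(roll)).
In Python, from plant import get_obs, snapshot, close_job, spot_in, spot_point gives the robot as it stands.
- The arm moves only by the tool play_rows, never from a script. Its argument "plan" is a list of rows, each a list of 6 numbers: the shift along the tool's x, y, z in cm, then the turn, a rotation vector about the tool's x, y, z in degrees. A call has 1 to 20 rows; each row shifts and turns the commanded pose from where the row before left it, along the tool's axes as they then stand; what a row does not reach is not made up. A row lasts 1/12 s, in which the tool goes at most 41.7 mm and 7.16 degrees, less where a joint would pass 70% of its speed; a pose out of reach is approached as far as the arm can. A call is refused whole if a number of a shift passes 4.17 or a number of a turn 7.16, either way. A call with a gripper value outside its range is refused whole. "grip" is the finger opening in cm, from 0 to 8.76, set as the call begins (left out, the last holds). The fingers move at their own pace and stop on an object; the grip force is fixed at half the most. Time passes only in rows, so rows that do not move let the fingers close. It gives the time, the measured TCP pose, the force, the opening and the grip force at its end, in the units of the state.
- get_obs(): the state, without advancing time (a new reading comes with each control period).
- snapshot(name): name is "side" or "top"; returns a dict with "frame" (480x640x3 uint8, red, green, blue), "fx", "fy", "cx", "cy" (pixels), "position" and "attitude" of the camera in the world. Camera axes: x right, y down, z forward; pixel columns grow to the right and rows downward; lengths in m; the calibration is good to about 2 mm. A picture is of the moment at which its call begins. There is no depth.
- close_job(): hands the job in; it is judged then, once.
Trained networks look in the newest picture that a camera, given by its name, has taken for a name from the list of things; names that differ only in an ending like _2 or _b are one class to them, and where a whole thing is asked for, a point or a joint stands for the part that bears it (a point fixed in the world has none). Each returns a list of dicts, best first, with "score" (0 to 1); they miss things now and then, are a little off and sometimes report something else, mostly with a low value. They report only what shows in the picture. A call takes as long as a camera call.
- spot_in(camera, thing): "position" ([x, y, z] in m, in world coordinates, good to about 4 mm: the middle of the surface that is visible of it).
- spot_point(camera, thing): "position" ([x, y, z] in m, in world coordinates, good to about 4 mm: a listed point, or the origin of a listed thing).
The state is a dict: "clock": time; "joint_pos": joint angles; "qvel": joint speeds; "tau": joint torques, N m; "tool_pos": TCP position; "orientation": TCP orientation; "force": force on the tool from outside, world axes, zero at the start; "moment": the same for the moment, N m; "opening": finger opening in m; "gripper_force": force on a finger pad.
Only numpy, scipy, OpenCV 4.12 (cv2) and the standard library are available. Lean on these libraries where they do the work, as an engineer would, in place of code of your own. Each camera call takes 0.05 s, during which the arm holds its last target. There are 200 camera calls.

TASK

The sampler must be held open for loading: first clear the steel cup off its cover by nesting it down into the matching cup that stands upright on the bench, and let go of it. Then, before touching the sliding catch, tug the cover up by its bar handle to learn if it is caught; if it is, slide the catch all the way over to free it. Raise the cover to about 50 degrees and finish while still holding it there (it falls shut if let go), leaving the bottle, the jar and the small box where they stand.

Things in the scene. Friction and masses are not known exactly. Their poses are not given: they have to be found in the camera images.
- sampler: white sample-changer case fixed on the bench, 300 x 260 x 100 mm (x, y, z). Origin: centre of its underside; x points from its front (the robot's side) to its back, y to its left, z up. Its front 70 mm is a fixed deck at height 100 mm; behind the deck lies the hinged cover.
- cover (a joint): angle of the cover in rad: 0 shut, grows as the front edge rises, stop at 1.15. The cover is a grey plate 220 (x) x 250 (y) x 12 mm of about 0.5 kg, its top 112.5 mm above the bench, hinged along its back edge; it falls shut from any angle when let go. A bolt hidden under the deck may or may not catch it (either is likely): a caught cover rises freely to about 0.05 rad (10 mm at the handle) and then stops hard; a cover that is not caught rises on freely.
- cover_handle (a point): centre of the black bar handle near the cover's front edge: round bar, 10 mm thick, 110 mm long along the sampler's y, on a post at each end, 35 mm above the cover's top. In the sampler's frame with the cover shut: (-55, 0, 147.5) mm. It moves with the cover.
- cover_hinge (a point): point on the cover's hinge line, midway along it: (140, 0, 100.5) mm in the sampler's frame; the cover turns about the sampler's y axis here. The handle bar lies 195 mm in front of it and 47 mm above it when shut.
- catch (a joint): travel of the sliding catch in m: 0 at the start, 0.03 fully over. It slides to the sampler's +y (its left, towards the handle's middle) with about 2 N of friction and stays where it is left. From about 0.02 on the hidden bolt is clear; slide it to the stop. Nothing to see or read here tells whether the bolt is engaged.
- catch_top (a point): centre of the top of the catch's black thumb block, which stands on the deck: 24 (x) x 14 (y) mm, its top 26 mm above the deck. At travel 0: (-115, -85, 126) mm in the sampler's frame.
- cup_top: plain steel tapered cup standing upright on the cover at the start: 75 mm tall, 56 mm across the rim, 36 mm across the foot, wall 3 mm, 90 g. Origin: centre of its underside, z up through the mouth.
- cup_bench: the matching cup, same size, standing upright and empty on the bench, beside the sampler; origin as for the other. Nested in it, the upper cup comes to rest with its foot about 36 mm above this cup's foot, so about 36 mm of the upper cup stands out.
- bottle: bystander: amber bottle, 60 mm across, 130 mm tall; origin at the centre of its underside.
- jar: bystander: white jar, 64 mm across, 80 mm tall; origin at the centre of its underside.
- tipbox: bystander: closed grey box with white top, 70 x 110 x 52 mm, to the left of the sampler; origin at the centre of its underside.

How it is judged:
By the outcome, as a careful person would: the job done as asked, in the order asked, and still so for the second after the job is handed in, while the arm keeps its last pose, push and grip.
It also fails if it takes over 64 s, if anything falls off the work surface, if the arm or the gripper's body presses on something with over 40 N, if the wrist force passes 120 N, or if a joint passes its speed limit or range.

## Working session

There is one attempt and no reset: what is moved stays moved. The work goes in short steps, Python scripts to look and compute and a tool call to move; the robot and the scene stay as the last step left them, time stands still between calls to the robot, and variables do not carry over. Pictures are saved under pics/ and viewed, at most 10 in all, crops included, and the job is handed in when it is done.

Besides the shell and the picture viewer there is one more tool, called after "Emit:" as name([rows], argument=value, ...), one row to a line, values as JSON. play_rows: Moves the arm, as the interface text tells. Its arguments: {"type":"object","properties":{"plan":{"type":"array","items":{"type":"array","items":{"type":"number"}}},"grip":{"type":"number"}},"required":["plan"]}

```bash
mkdir -p pics; ls
python3 - <<'E'
from plant import *
import cv2,numpy as np
o=get_obs();print(o)
for c in("side","top"):
    s=snapshot(c);cv2.imwrite(f"pics/{c}0.png",s["frame"][:,:,::-1]);print(c,{k:v for k,v in s.items() if k!="frame"})
    for n in["sampler","cover_handle","cover_hinge","catch_top","cup_top","cup_bench","bottle","jar","tipbox"]:
        print(n,[(np.round(d["position"],3).tolist(),round(d["score"],2)) for d in spot_point(c,n)][:3])
E
```

```text
pics
{'clock': 0.0, 'joint_pos': array([-4.76049424e+01,  2.05918834e+01,  6.32474695e-01, -2.09642699e-02,
       -7.01383393e+01, -1.65088583e+01]), 'qvel': array([ 0.03096437,  0.02913604, -0.00507405, -0.05878365, -0.00522601,
       -0.02513467]), 'tau': array([ 3.30801277e-04, -5.82726073e+01,  2.93056262e+01,  6.99755609e+00,
        6.77667311e-03, -1.99087417e-04]), 'tool_pos': array([ 0.29445917, -0.60680471,  0.22340514]), 'orientation': array([ 1.79900681e+02, -8.88403700e-03, -1.54120932e+02]), 'force': array([ 0.6921608 , -1.36783907, -0.85387114]), 'moment': array([ 0.01451564, -0.0230244 , -0.00697206]), 'gripper_force': 0.0, 'opening': 0.0875183764451731}
side {'fx': 530.8336828013793, 'fy': 530.8336828013793, 'cx': 319.06848241276924, 'cy': 238.13479362302166, 'position': array([0.51308259, 0.84604246, 0.7960932 ]), 'attitude': array([-131.08775964,    0.28019961, -177.16538169])}
sampler []
cover_handle [([0.509, 0.006, 0.15], 0.65)]
cover_hinge [([0.7, -0.012, 0.103], 0.8)]
catch_top [([0.437, -0.074, 0.125], 0.55)]
cup_top [([0.569, -0.039, 0.114], 0.82)]
cup_ben
[... 212 characters left out ...]
.74)]
top {'fx': 448.6200259012458, 'fy': 448.6200259012458, 'cx': 315.7229119234791, 'cy': 231.5722728841669, 'position': array([0.47434756, 0.03498821, 1.19258919]), 'attitude': array([-173.92503268,   -0.64111986,  -90.94611778])}
sampler [([0.565, 0.009, 0.003], 0.81), ([0.597, 0.369, 0.002], 0.55)]
cover_handle [([0.508, 0.008, 0.149], 0.91), ([0.411, -0.283, -0.004], 0.65)]
cover_hinge []
catch_top [([0.436, -0.069, 0.126], 0.41)]
cup_top [([0.57, -0.036, 0.114], 0.75)]
cup_bench [([0.618, -0.302, -0.005], 0.82)]
bottle [([0.427, 0.37, -0.003], 0.86), ([0.568, -0.035, 0.115], 0.44)]
jar [([0.412, -0.287, -0.0], 0.88)]
tipbox [([0.601, 0.372, 0.002], 0.93), ([0.7, -0.012, 0.103], 0.22)]
```

View pics/top0.png

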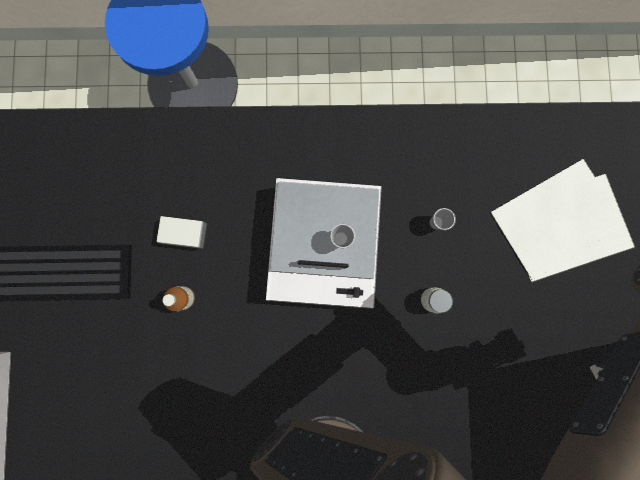

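View pics/side0.png

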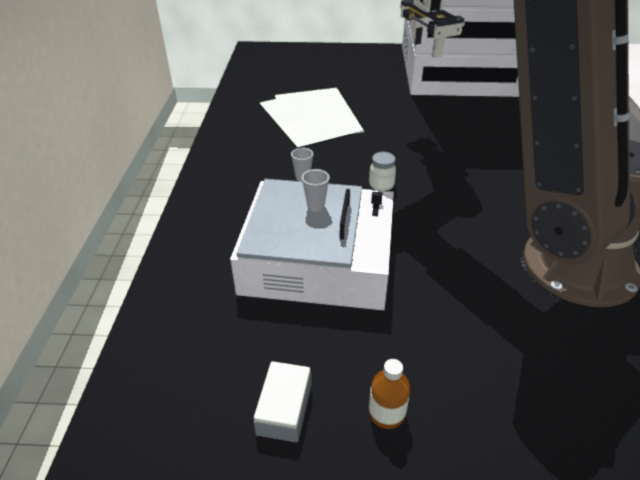

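The top view shows the cover cup at (342,236), the bench cup at (443,219), the bar at (323,265) and the catch at (350,292). The jar is at (437,300), the box at (181,232) and the bottle at (177,299). The side view agrees: cover cup at (316,190), bar at (346,213). The network positions fit both pictures, so next I'll get the sampler's yaw and refine the cup positions.

```bash
cat > h.py <<'E'
import numpy as np
from scipy.spatial.transform import Rotation as R
K={"top":((448.62,315.723,231.572),(0.47434756,0.03498821,1.19258919),(-173.92503268,-0.64111986,-90.94611778)),
"side":((530.834,319.068,238.135),(0.51308259,0.84604246,0.7960932),(-131.08775964,0.28019961,-177.16538169))}
def px(c,u,v,z):
    (f,cx,cy),p,a=K[c];p=np.array(p)
    d=R.from_euler("xyz",a,degrees=True).apply([(u-cx)/f,(v-cy)/f,1]);return p+d*(z-p[2])/d[2]
def proj(c,P):
    (f,cx,cy),p,a=K[c];q=R.from_euler("xyz",a,degrees=True).inv().apply(np.array(P)-p);return (f*q[0]/q[2]+cx,f*q[1]/q[2]+cy)
def go(pos,rpy,o=None):
    "shift (cm, tool axes) and turn (deg) from the present pose to the target"
    if o is None:
        from plant import get_obs;o=get_obs()
    T=R.from_euler("xyz",o["orientation"],degrees=True);G=R.from_euler("xyz",rpy,degrees=True)
    print("pose",np.round(o["tool_pos"],4),np.round(o["orientation"],2),"t",round(o["clock"],2),"F",np.round(o["force"],1),"op",round(o["opening"],4))
    print("shift cm",np.round(T.inv().apply(np.array(pos)-o["tool_pos"])*100,2),"turn",np.round((T.inv()*G).as_rotvec(degrees=True),2))
E
python3 - <<'E'
from h import *
import cv2
im=cv2.imread("pics/top0.png");g=im.min(axis=2)
# deck: brightest
m=((g>200)*255).astype(np.uint8);m[:265]=0;m[310:]=0;m[:,:255]=0;m[:,385:]=0
c=max(cv2.findContours(m,0,2)[0],key=cv2.contourArea);r=cv2.boxPoints(cv2.minAreaRect(c))
for u,v in r: print("deck corner",u,v,px("top",u,v,.1).round(4))
m=((im.max(axis=2)<60)*255).astype(np.uint8);k=np.zeros_like(m);k[255:272,290:355]=m[255:272,290:355]
c=max(cv2.findContours(k,0,2)[0],key=cv2.contourArea);q=cv2.minAreaRect(c);print("bar",q)
for u,v in cv2.boxPoints(q): print(px("top",u,v,.1475).round(4))
for n,p,z in(("top",(.57,-.037),.1875),("bench",(.62,-.303),.075)):
    u,v=proj("top",(*p,z));print(n,u,v)
a=im[195:260,315:365];b=im[195:245,420:470]
cv2.imwrite("pics/cups.png",np.hstack([cv2.resize(a[5:55],None,fx=8,fy=8),cv2.resize(b,None,fx=8,fy=8)]))
E
```

```text
deck corner 265.4918 272.06613 [0.4936 0.1442 0.1   ]
deck corner 374.99997 269.99997 [ 0.4943 -0.1217  0.1   ]
deck corner 375.6736 305.70425 [ 0.4085 -0.1207  0.1   ]
deck corner 266.16544 307.77042 [0.4081 0.143  0.1   ]
bar ((322.4771728515625, 263.81982421875), (49.231712341308594, 3.7048466205596924), 4.085616588592529)
[0.5104 0.0644 0.1475]
[0.519  0.0637 0.1475]
[ 0.509  -0.0505  0.1475]
[ 0.5005 -0.0496  0.1475]
top 341.9846059391255 236.08327621237052
bench 443.8500982099638 218.99759182186241
```

View pics/cups.png

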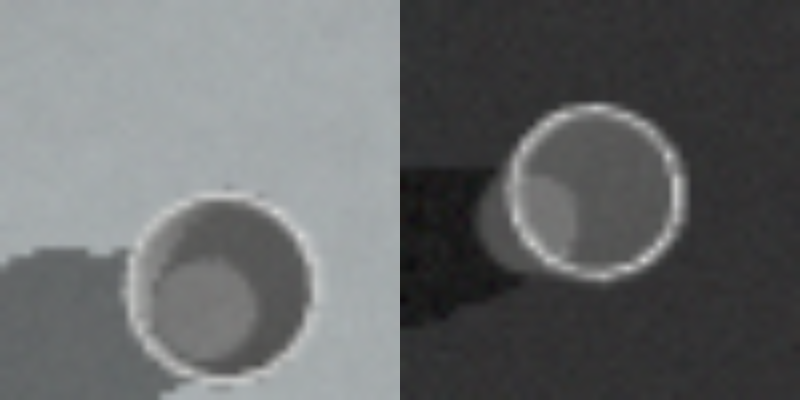

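The crops show the rim centres at about (341.9,235.4) for the cover cup and (444.2,218.5) for the bench cup. That puts them near (0.571,-0.037) and (0.621,-0.304). The sampler's yaw is about -5 degrees.

Run:
```python
from h import *
print(px("top",341.9,235.4,.1875),px("top",444.2,218.5,.075))
go((.571,-.037,.26),(180,0,-154))
```

```text
[ 0.57154879 -0.03684442  0.1875    ] [ 0.62125143 -0.3039443   0.075     ]
pose [ 0.2947 -0.6073  0.2244] [-180.      0.   -154.11] t 1.0 F [ 0.3  0.  -0. ] op 0.0878
shift cm [-49.76  39.24  -3.56] turn [-0.    0.   -0.11]
```

Emit:
play_rows([
  [-2.5,1.96,-0.3,0,0,0],
  [-2.5,1.96,-0.3,0,0,0],
  [-2.5,1.96,-0.3,0,0,0],
  [-2.5,1.96,-0.3,0,0,0],
  [-2.5,1.96,-0.3,0,0,0],
  [-2.5,1.96,-0.3,0,0,0],
  [-2.5,1.96,-0.3,0,0,0],
  [-2.5,1.96,-0.3,0,0,0],
  [-2.5,1.96,-0.3,0,0,0],
  [-2.5,1.96,-0.3,0,0,0],
  [-2.5,1.96,-0.3,0,0,0],
  [-2.5,1.96,-0.3,0,0,0],
  [-2.5,1.96,0,0,0,0],
  [-2.5,1.96,0,0,0,0],
  [-2.5,1.96,0,0,0,0],
  [-2.5,1.96,0,0,0,0],
  [-2.5,1.96,0,0,0,0],
  [-2.5,1.96,0,0,0,0],
  [-2.5,1.96,0,0,0,0],
  [-2.3,2.0,0,0,0,0],
], grip=8.76)

```text
clock: 2.67
tool_pos: [0.572, -0.0352, 0.2606]
orientation: [-180.0, 0.0, -154.1]
force: [-0.2, -0.0, 0.2]
opening: 0.0877
gripper_force: 0.0
```

```bash
python3 -c "
from h import *
go((.571,-.037,.1785),(180,0,-154))"
```

```text
pose [ 0.572  -0.0352  0.2606] [-1.7999e+02  3.0000e-02 -1.5410e+02] t 2.67 F [-0.2 -0.   0.2] op 0.0877
shift cm [ 0.18 -0.12  8.21] turn [-0.01  0.03 -0.1 ]
```

Emit:
play_rows([
  [0.1,-0.1,1.0,0,0,0],
  [0.1,0,2.0,0,0,0],
  [0,0,2.0,0,0,0],
  [0,0,1.5,0,0,0],
  [0,0,1.0,0,0,0],
  [0,0,0.7,0,0,0],
  [0,0,0,0,0,0],
  [0,0,0,0,0,0],
])

```text
clock: 3.33
tool_pos: [0.5703, -0.0388, 0.1788]
orientation: [-180.0, 0.0, -154.1]
force: [-0.4, -0.8, -0.5]
opening: 0.0877
gripper_force: 0.0
```

Emit:
play_rows([
  [0,0,0,0,0,0],
  [0,0,0,0,0,0],
  [0,0,0,0,0,0],
  [0,0,0,0,0,0],
  [0,0,0,0,0,0],
  [0,0,0,0,0,0],
  [0,0,0,0,0,0],
  [0,0,0,0,0,0],
], grip=4.5)

```text
clock: 4.0
tool_pos: [0.5702, -0.0384, 0.1786]
orientation: [-180.0, 0.0, -154.1]
force: [0.1, 1.0, 1.9]
opening: 0.0537
gripper_force: 30.0
```

Emit:
play_rows([
  [0,0,-0.5,0,0,0],
  [0,0,-1.0,0,0,0],
  [0,0,-1.5,0,0,0],
  [0,0,-1.5,0,0,0],
  [0,0,-1.0,0,0,0],
  [0,0,-0.5,0,0,0],
])

```text
clock: 4.5
tool_pos: [0.5708, -0.0386, 0.2406]
orientation: [-179.9, 0.1, -154.1]
force: [1.4, 0.3, -1.0]
opening: 0.0537
gripper_force: 30.0
```

```bash
python3 -c "
from h import *
go((.621,-.304,.22),(180,0,-154))"
```

```text
pose [ 0.5708 -0.0386  0.2406] [-1.7995e+02  1.5000e-01 -1.5411e+02] t 4.5 F [ 1.4  0.3 -1. ] op 0.0537
shift cm [  7.08 -26.07   2.06] turn [-0.05  0.15 -0.11]
```

Emit:
play_rows([
  [0.3,-1.1,0,0,0,0],
  [0.6,-2.2,0,0,0,0],
  [0.6,-2.2,0,0,0,0],
  [0.6,-2.2,0,0,0,0],
  [0.6,-2.2,0,0,0,0],
  [0.6,-2.2,0,0,0,0],
  [0.6,-2.2,0,0,0,0],
  [0.6,-2.2,0,0,0,0],
  [0.6,-2.2,0.4,0,0,0],
  [0.6,-2.2,0.4,0,0,0],
  [0.6,-2.2,0.4,0,0,0],
  [0.6,-2.1,0.4,0,0,0],
  [0.2,-0.9,0.4,0,0,0],
  [0,0,0,0,0,0],
  [0,0,0,0,0,0],
])

```text
clock: 5.75
tool_pos: [0.6194, -0.3048, 0.2171]
orientation: [179.9, -0.1, -154.2]
force: [0.8, -0.3, -0.9]
opening: 0.0542
gripper_force: 30.0
```

Run:
```python
from h import *
from plant import *
import cv2
go((.621,-.304,.101),(180,0,-154))
im={}
for c in("side","top"):
    s=snapshot(c);im[c]=s["frame"][:,:,::-1]
    for n in("cup_top","cup_bench"):print(c,n,[(np.round(d["position"],3).tolist(),round(d["score"],2)) for d in spot_point(c,n)][:2])
a=im["side"][80:230,230:430];b=im["top"][150:300,370:570]
cv2.imwrite("pics/pre.png",np.hstack([cv2.resize(a,(400,300)),cv2.resize(b,(400,300))]))
```

```text
pose [ 0.6194 -0.3048  0.2171] [ 1.7991e+02 -9.0000e-02 -1.5419e+02] t 5.75 F [ 0.8 -0.3 -0.9] op 0.0542
shift cm [-0.2  -0.02 11.61] turn [ 0.09 -0.09 -0.19]
side cup_top [([0.618, -0.304, 0.154], 0.58)]
side cup_bench [([0.619, -0.304, -0.002], 0.72)]
top cup_top [([0.62, -0.303, 0.156], 0.48), ([0.704, -0.011, 0.105], 0.37)]
top cup_bench []
```

View pics/pre.png

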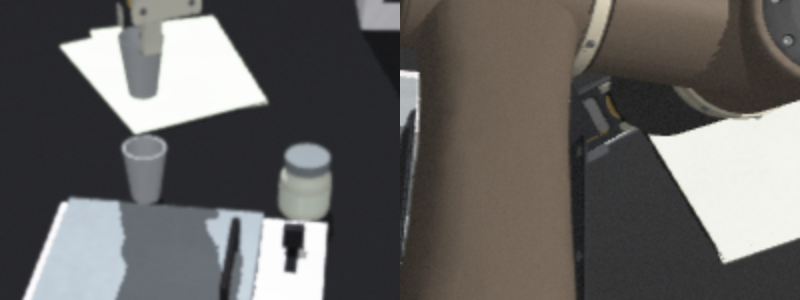

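The left half shows the held cup upright at about (142,65), right above the bench cup at (145,150). The arm hides it in the right half. I'll lower it now.

Emit:
play_rows([
  [-0.1,0,1.0,0,0,0],
  [0,0,1.5,0,0,0],
  [0,0,1.5,0,0,0],
  [0,0,1.5,0,0,0],
  [0,0,1.2,0,0,0],
  [0,0,1.0,0,0,0],
  [0,0,0.8,0,0,0],
  [0,0,0.7,0,0,0],
  [0,0,0.6,0,0,0],
  [0,0,0.5,0,0,0],
  [0,0,0.4,0,0,0],
  [0,0,0.3,0,0,0],
  [0,0,0.2,0,0,0],
  [0,0,0,0,0,0],
  [0,0,0,0,0,0],
])

```text
clock: 7.3
tool_pos: [0.621, -0.304, 0.1065]
orientation: [-180.0, 0.0, -154.1]
force: [-0.2, 0.9, -1.0]
opening: 0.0534
gripper_force: 30.0
```

Emit:
play_rows([
  [0,0,0.15,0,0,0],
  [0,0,0.15,0,0,0],
  [0,0,0.1,0,0,0],
  [0,0,0,0,0,0],
  [0,0,0,0,0,0],
])

```text
clock: 7.72
tool_pos: [0.6212, -0.304, 0.1027]
orientation: [-180.0, 0.0, -154.1]
force: [-0.6, 0.2, 2.0]
opening: 0.0535
gripper_force: 30.0
```

Emit:
play_rows([
  [0,0,0,0,0,0],
  [0,0,0,0,0,0],
  [0,0,0,0,0,0],
  [0,0,0,0,0,0],
  [0,0,0,0,0,0],
  [0,0,0,0,0,0],
], grip=8.76)

```text
clock: 8.22
tool_pos: [0.621, -0.304, 0.1023]
orientation: [180.0, -0.0, -154.1]
force: [-0.9, 0.9, -0.4]
opening: 0.0858
gripper_force: 0.0
```

Emit:
play_rows([
  [0,0,-0.5,0,0,0],
  [0,0,-1.0,0,0,0],
  [0,0,-2.0,0,0,0],
  [0,0,-2.5,0,0,0],
  [0,0,-2.5,0,0,0],
  [0,0,-2.5,0,0,0],
  [0,0,-1.5,0,0,0],
  [0,0,-0.5,0,0,0],
])

```text
clock: 8.88
tool_pos: [0.6223, -0.3046, 0.2373]
orientation: [-179.7, 0.2, -154.1]
force: [0.7, 0.6, 0.6]
opening: 0.0875
gripper_force: 0.0
```

Run:
```python
from h import *
from plant import *
import cv2
s=snapshot("side");cv2.imwrite("pics/nest.png",cv2.resize(s["frame"][80:230,230:430,::-1],(800,600)))
for n in("cup_top","cup_bench"):print(n,[(np.round(d["position"],3).tolist(),round(d["score"],2)) for d in spot_point("side",n)][:2])
go((.5095,.007,.22),(180,0,-95))
```

```text
cup_top [([0.622, -0.303, 0.039], 0.82)]
cup_bench [([0.622, -0.304, -0.0], 0.66)]
pose [ 0.6209 -0.3038  0.2327] [-1.7999e+02  5.0000e-02 -1.5412e+02] t 9.03 F [ 0.8  0.  -0.9] op 0.0876
shift cm [-3.54 32.83  1.27] turn [-4.000e-02  4.000e-02 -5.912e+01]
```

View pics/nest.png

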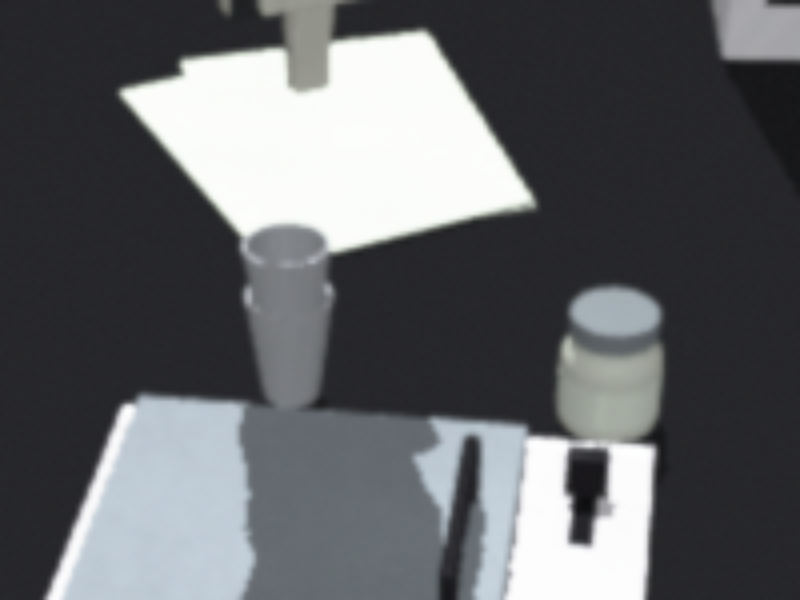

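The picture shows the cup nested upright in the bench cup at about (287,300), with its foot at 0.039 m as expected. Next is the handle.

Emit:
play_rows([
  [0,0,0,0,0,-6.57],
  [0,0,0,0,0,-6.57],
  [0,0,0,0,0,-6.57],
  [0,0,0,0,0,-6.57],
  [0,0,0,0,0,-6.57],
  [0,0,0,0,0,-6.57],
  [0,0,0,0,0,-6.57],
  [0,0,0,0,0,-6.57],
  [0,0,0,0,0,-6.56],
  [-2.7,1.2,0,0,0,0],
  [-2.7,1.2,0,0,0,0],
  [-2.7,1.2,0,0,0,0],
  [-2.7,1.2,0,0,0,0],
  [-2.7,1.2,0,0,0,0],
  [-2.7,1.2,0,0,0,0],
  [-2.7,1.3,0,0,0,0],
  [-2.7,1.3,0,0,0,0],
  [-2.7,1.3,0,0,0,0],
  [-2.7,1.3,0,0,0,0],
  [-2.7,1.3,0,0,0,0],
], grip=5)

```text
clock: 10.7
tool_pos: [0.5088, 0.0048, 0.231]
orientation: [179.9, -0.0, -95.0]
force: [-0.2, -0.0, 0.8]
opening: 0.0501
gripper_force: 0.0
```

```bash
python3 -c "
from h import *
go((.5095,.007,.1475),(180,0,-95))"
```

```text
pose [0.5088 0.0048 0.231 ] [ 1.7987e+02 -4.0000e-02 -9.5010e+01] t 10.7 F [-0.2 -0.   0.8] op 0.0501
shift cm [-0.23 -0.06  8.35] turn [ 0.13 -0.04 -0.01]
```

Emit:
play_rows([
  [0,0,1.0,0,0,0],
  [0,0,1.8,0,0,0],
  [0,0,1.8,0,0,0],
  [0,0,1.5,0,0,0],
  [0,0,1.0,0,0,0],
  [0,0,0.7,0,0,0],
  [0,0,0.4,0,0,0],
  [0,0,0.1,0,0,0],
  [0,0,0,0,0,0],
])

```text
clock: 11.45
tool_pos: [0.5105, 0.0037, 0.1494]
orientation: [-180.0, -0.0, -95.0]
force: [-0.1, -0.1, -0.2]
opening: 0.0503
gripper_force: 0.0
```

Emit:
play_rows([
  [0,0,0,0,0,0],
  [0,0,0,0,0,0],
  [0,0,0,0,0,0],
  [0,0,0,0,0,0],
  [0,0,0,0,0,0],
  [0,0,0,0,0,0],
  [0,0,0,0,0,0],
  [0,0,0,0,0,0],
  [0,0,0,0,0,0],
], grip=0)

```text
clock: 12.2
tool_pos: [0.5077, 0.0037, 0.15]
orientation: [179.7, -0.1, -95.0]
force: [-13.3, 3.5, 17.8]
opening: 0.0012
gripper_force: 8.9
```

Run:
```python
from h import *
from plant import *
import cv2
s=snapshot("side");cv2.imwrite("pics/grip.png",cv2.resize(s["frame"][130:280,230:430,::-1],(800,600)))
print([(np.round(d["position"],3).tolist(),round(d["score"],2)) for d in spot_point("side","cover_handle")][:2])
go((.5095,.007,.1475),(180,0,-95));o=get_obs();print(o["gripper_force"],o["moment"])
```

```text
[([0.505, 0.01, 0.145], 0.88)]
pose [0.5079 0.0036 0.1501] [ 1.7977e+02 -5.0000e-02 -9.5000e+01] t 12.3 F [-12.1   3.7  17.2] op 0.0001
shift cm [-0.35 -0.13  0.26] turn [ 0.23 -0.05  0.  ]
9.064480941742659 [ 1.31040204  4.68853062 -0.01554113]
```

View pics/grip.png

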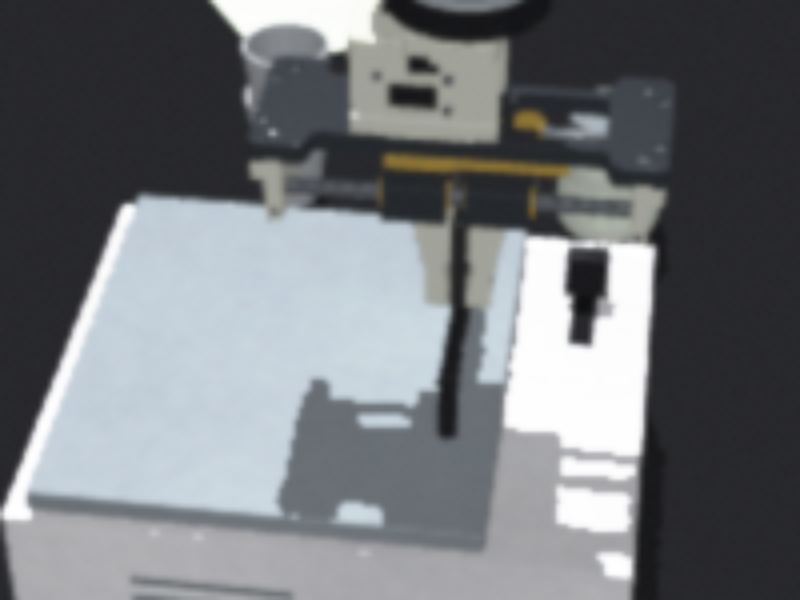

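The picture shows the bar running from (447,435) up to (457,300), and the fingers straddling it with their tips at about (430..490,305). The opening reads 0, so I'll check this against projections.

Run:
```python
from h import *
f=lambda P:[round(4*(a-b)) for a,b in zip(proj("side",P),(230,130))]
for z in(.131,.15):
  for dx in(-.026,-.005,.005,.026): print("finger",z,dx,f((.508+dx,.013,z)))
for y in(.064,.04,.013,-.05): print("bar",y,f((.5095+.087*(y-.007),y,.1475)), "low",f((.5095+.087*(y-.007),y,.1125)))
import cv2
im=cv2.imread("pics/grip.png")
cv2.imwrite("pics/z.png",cv2.resize(im[160:460,380:580],None,fx=3,fy=2,interpolation=cv2.INTER_CUBIC))
```

```text
finger 0.131 -0.026 [507, 343]
finger 0.131 -0.005 [465, 342]
finger 0.131 0.005 [445, 341]
finger 0.131 0.026 [403, 340]
finger 0.15 -0.026 [509, 313]
finger 0.15 -0.005 [466, 312]
finger 0.15 0.005 [446, 311]
finger 0.15 0.026 [404, 310]
bar 0.064 [441, 381] low [439, 436]
bar 0.04 [446, 350] low [445, 404]
bar 0.013 [452, 316] low [450, 370]
bar -0.05 [464, 241] low [462, 295]
```

View pics/z.png

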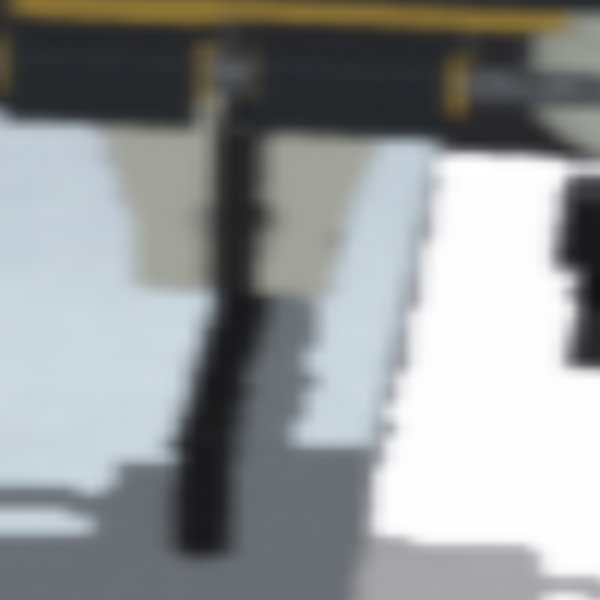

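Run:
```python
from h import *
f=lambda P,o=(230,80):[round(4*(a-b)) for a,b in zip(proj("side",P),o)]
# nest picture: yaw -154, open 88; camera-near finger is +tool y
y=np.array([-.438,.899,0]);x=np.array([-.899,-.438,0])
t=np.array([.6209,-.3038,.2327])
for d in(.044,.065):
  for s in(-.0095,.0095):
    print("nest tip",d,s,[f(t+y*d+x*s-[0,0,h]) for h in(0,.019)])
```

```text
nest tip 0.044 -0.0095 [[287, 97], [288, 127]]
nest tip 0.044 0.0095 [[318, 91], [318, 121]]
nest tip 0.065 -0.0095 [[301, 113], [301, 143]]
nest tip 0.065 0.0095 [[332, 106], [332, 137]]
```

The reported TCP and the pictured fingertips disagree by about 19 mm. In both pictures the tips end near the reported TCP height, so the fingers closed on top of the bar. I'll reopen, go about 18 mm lower and watch the force.

Emit:
play_rows([
  [0,0,-0.3,0,0,0],
  [0,0,0,0,0,0],
  [0,0,0,0,0,0],
  [0,0,0,0,0,0],
  [0,0,0,0,0,0],
  [0,0,0,0,0,0],
  [0,0,0,0,0,0],
], grip=5)

```text
clock: 12.88
tool_pos: [0.5103, 0.0038, 0.1521]
orientation: [180.0, -0.0, -95.0]
force: [-0.1, -0.1, -0.5]
opening: 0.0417
gripper_force: 0.0
```

Emit:
play_rows([
  [0,0,0.2,0,0,0],
  [0,0,0.3,0,0,0],
  [0,0,0.3,0,0,0],
  [0,0,0.3,0,0,0],
  [0,0,0.3,0,0,0],
  [0,0,0.2,0,0,0],
  [0,0,0,0,0,0],
])

```text
clock: 13.47
tool_pos: [0.5101, 0.0037, 0.1357]
orientation: [179.9, -0.0, -95.0]
force: [-0.5, -0.3, -0.1]
opening: 0.0499
gripper_force: 0.0
```

Emit:
play_rows([
  [0,0,0.2,0,0,0],
  [0,0,0,0,0,0],
  [0,0,0,0,0,0],
  [0,0,0,0,0,0],
  [0,0,0,0,0,0],
  [0,0,0,0,0,0],
  [0,0,0,0,0,0],
  [0,0,0,0,0,0],
  [0,0,0,0,0,0],
], grip=0)

```text
clock: 14.22
tool_pos: [0.5068, 0.0038, 0.134]
orientation: [179.6, -0.0, -95.0]
force: [-14.5, 5.6, 11.7]
opening: 0.0087
gripper_force: 30.0
```

The bar is gripped now, reading 8.7 mm at 30 N. It lies about 3 mm nearer the robot than commanded, so I'll remove that side load.

Emit:
play_rows([
  [0,0.15,0,0,0,0],
  [0,0.15,0,0,0,0],
  [0,0,0,0,0,0],
  [0,0,0,0,0,0],
  [0,0,0,0,0,0],
])

```text
clock: 14.63
tool_pos: [0.5067, 0.0039, 0.1342]
orientation: [179.9, -0.0, -95.0]
force: [-3.2, 1.3, 0.2]
opening: 0.009
gripper_force: 30.0
```

Emit:
play_rows([
  [0,0,-0.2,0,0,0],
  [0,-0.05,-0.2,0,0,0],
  [0,-0.05,-0.2,0,0,0],
  [0,-0.05,-0.2,0,0,0],
  [0,0,0,0,0,0],
  [0,0,0,0,0,0],
])

```text
clock: 15.13
tool_pos: [0.5089, 0.0038, 0.1424]
orientation: [180.0, -0.0, -95.0]
force: [-0.7, -2.2, -2.3]
opening: 0.0088
gripper_force: 30.0
```

Emit:
play_rows([
  [0,-0.1,-0.2,0,0,0],
  [0,-0.05,-0.2,0,0,0],
  [0,-0.05,-0.2,0,0,0],
  [0,0,0,0,0,0],
  [0,0,0,0,0,0],
])

```text
clock: 15.55
tool_pos: [0.5093, 0.0038, 0.1448]
orientation: [179.7, -0.0, -95.1]
force: [6.6, -2.3, -32.5]
opening: 0.0088
gripper_force: 30.0
```

The cover stops hard about 10 mm up, at -32 N, so it is caught. I'll set it down and go to the catch.

Emit:
play_rows([
  [0,0.1,0.4,0,0,0],
  [0,0.1,0.4,0,0,0],
  [0,0.05,0.3,0,0,0],
  [0,0.05,0.2,0,0,0],
  [0,0,0.1,0,0,0],
  [0,0,0,0,0,0],
  [0,0,0,0,0,0],
])

```text
clock: 16.13
tool_pos: [0.5069, 0.004, 0.1348]
orientation: [179.9, -0.0, -95.0]
force: [-8.2, -0.8, 0.5]
opening: 0.009
gripper_force: 30.0
```

Emit:
play_rows([
  [0,0,0,0,0,0],
  [0,0,0,0,0,0],
  [0,0,0,0,0,0],
  [0,0,0,0,0,0],
  [0,0,-0.5,0,0,0],
  [0,0,-1.5,0,0,0],
  [0,0,-2.0,0,0,0],
  [0,0,-1.5,0,0,0],
  [0,0,-0.5,0,0,0],
  [0,0,0,0,0,0],
], grip=4)

```text
clock: 16.97
tool_pos: [0.509, 0.0044, 0.1962]
orientation: [-179.8, 0.1, -95.0]
force: [-0.5, -0.1, 0.2]
opening: 0.0397
gripper_force: 0.0
```

Run:
```python
from h import *
from plant import *
for c in("side","top"):
    snapshot(c)
    for n in("cover_handle","catch_top"):
        for fn in(spot_point,spot_in): print(c,n,[(np.round(d["position"],4).tolist(),round(d["score"],2)) for d in fn(c,n)][:2])
import cv2
im=cv2.imread("pics/top0.png");print(px("top",356,292,.126),px("side",376.5,198,.126))
cv2.imwrite("pics/catch.png",np.hstack([cv2.resize(im[277:307,330:370],(400,300),interpolation=0),cv2.resize(cv2.imread("pics/side0.png")[185:218,355:399],(400,300),interpolation=0)]))
go((.439,-.095,.19),(180,0,-95))
```

```text
side cover_handle [([0.5058, 0.0083, 0.1474], 0.91)]
side cover_handle [([0.5906, 0.027, 0.1166], 0.96)]
side catch_top [([0.4402, -0.071, 0.1267], 0.44)]
side catch_top []
top cover_handle []
top cover_handle [([0.6516, 0.0127, 0.1132], 0.95)]
top catch_top [([0.4331, -0.0692, 0.1281], 0.61)]
top catch_top [([0.4406, -0.0701, 0.1252], 0.4)]
[ 0.44282709 -0.07148559  0.126     ] [ 0.44013799 -0.05479434  0.126     ]
pose [0.5078 0.004  0.194 ] [ 1.7996e+02 -2.0000e-02 -9.4990e+01] t 17.47 F [ 0.4 -0.8  0.2] op 0.0401
shift cm [10.46  5.99  0.4 ] turn [ 0.04 -0.02  0.01]
```

View pics/catch.png

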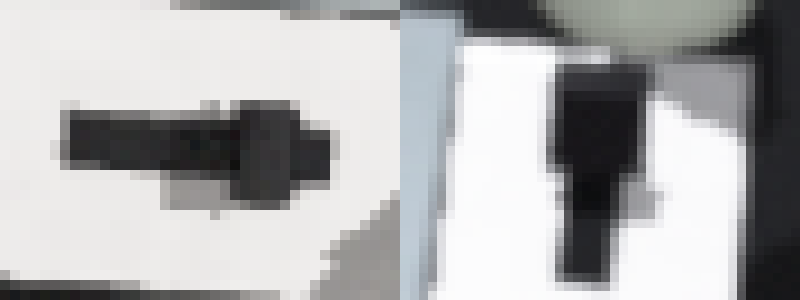

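The catch crop shows the thumb block centred at about (356,291.5) in the top view, which is (0.441,-0.071) in the world. I'll close the fingers, come down on its right-hand side and push along -tool x.

Emit:
play_rows([
  [1.0,0.6,0,0,0,0],
  [2.0,1.1,0,0,0,0],
  [2.0,1.1,0,0,0,0],
  [2.0,1.1,0,0,0,0],
  [2.0,1.1,0,0,0,0],
  [1.6,1.0,0,0,0,0],
  [0,0,1.0,0,0,0],
  [0,0,1.8,0,0,0],
  [0,0,1.4,0,0,0],
  [0,0,0.8,0,0,0],
  [0,0,0.4,0,0,0],
  [0,0,0,0,0,0],
  [0,0,0,0,0,0],
], grip=0)

```text
clock: 18.55
tool_pos: [0.4392, -0.0963, 0.1406]
orientation: [-180.0, -0.0, -95.0]
force: [0.3, 0.5, 0.1]
opening: 0.0003
gripper_force: 0.0
```

Emit:
play_rows([
  [0,0,0.5,0,0,0],
  [0,0,0.5,0,0,0],
  [0,0,0.4,0,0,0],
  [0,0,0.4,0,0,0],
  [0,0,0.4,0,0,0],
  [0,0,0.3,0,0,0],
  [0,0,0,0,0,0],
  [0,0,0,0,0,0],
])

```text
clock: 19.22
tool_pos: [0.4388, -0.0964, 0.1152]
orientation: [180.0, -0.0, -95.0]
force: [-0.4, -0.1, -0.0]
opening: 0.0003
gripper_force: 0.0
```

Emit:
play_rows([
  [-0.3,0,0,0,0,0],
  [-0.4,0,0,0,0,0],
  [-0.4,0,0,0,0,0],
  [-0.4,0,0,0,0,0],
  [-0.4,0,0,0,0,0],
  [-0.4,0,0,0,0,0],
  [-0.4,0,0,0,0,0],
  [-0.3,0,0,0,0,0],
])

```text
clock: 19.88
tool_pos: [0.4417, -0.066, 0.1155]
orientation: [-180.0, -0.0, -95.0]
force: [1.5, -3.1, 0.5]
opening: 0.0005
gripper_force: 1.5
```

Emit:
play_rows([
  [-0.2,0,0,0,0,0],
  [-0.2,0,0,0,0,0],
  [-0.2,0,0,0,0,0],
  [0,0,0,0,0,0],
  [0,0,0,0,0,0],
])

```text
clock: 20.3
tool_pos: [0.4422, -0.0607, 0.1155]
orientation: [-180.0, -0.0, -95.0]
force: [2.0, -5.6, 1.4]
opening: 0.0005
gripper_force: 2.6
```

Emit:
play_rows([
  [-0.2,0,0,0,0,0],
  [-0.2,0,0,0,0,0],
  [0,0,0,0,0,0],
  [0,0,0,0,0,0],
])

```text
clock: 20.63
tool_pos: [0.442, -0.0598, 0.1157]
orientation: [179.9, -0.3, -94.9]
force: [5.9, -26.5, -0.1]
opening: 0.0006
gripper_force: 13.0
```

Emit:
play_rows([
  [-0.2,0,0,0,0,0],
  [-0.2,0,0,0,0,0],
  [0,0,0,0,0,0],
  [0,0,0,0,0,0],
])

```text
clock: 20.97
tool_pos: [0.4419, -0.059, 0.1158]
orientation: [179.9, -0.6, -94.9]
force: [10.3, -47.6, -3.2]
opening: 0.0004
gripper_force: 23.5
```

The catch hit its stop hard. I'll back off, rise and return over the handle.

Emit:
play_rows([
  [0.6,0,0,0,0,0],
  [0.8,0,0,0,0,0],
  [0.6,0,0,0,0,0],
  [0,0,-1.0,0,0,0],
  [0,0,-2.0,0,0,0],
  [0,0,-2.0,0,0,0],
  [0,0,-2.0,0,0,0],
  [0,0,-1.0,0,0,0],
  [0,0,0,0,0,0],
  [0,0,0,0,0,0],
], grip=4)

```text
clock: 21.8
tool_pos: [0.441, -0.072, 0.1953]
orientation: [-180.0, 0.1, -95.0]
force: [0.2, -0.5, -1.6]
opening: 0.0402
gripper_force: 0.0
```

Run:
```python
from h import *
from plant import *
for c in("side","top"):
    snapshot(c)
    print(c,[(np.round(d["position"],4).tolist(),round(d["score"],2)) for d in spot_point(c,"catch_top")][:2])
go((.5067,.004,.195),(180,0,-95))
```

```text
side [([0.4415, -0.0433, 0.1243], 0.47)]
top []
pose [ 0.4403 -0.0724  0.1943] [ 1.799e+02 -2.000e-02 -9.499e+01] t 22.0 F [0.7 0.7 0.2] op 0.0401
shift cm [-8.19 -5.94 -0.08] turn [ 0.1  -0.02  0.01]
```

Emit:
play_rows([
  [-1.2,-0.9,0,0,0,0],
  [-2.0,-1.5,0,0,0,0],
  [-2.0,-1.5,0,0,0,0],
  [-1.8,-1.2,0,0,0,0],
  [-1.2,-0.8,0,0,0,0],
  [0,0,0,0,0,0],
  [0,0,1.0,0,0,0],
  [0,0,1.5,0,0,0],
  [0,0,1.5,0,0,0],
  [0,0,1.0,0,0,0],
  [0,0,0.7,0,0,0],
  [0,0,0.6,0,0,0],
  [0,0,0,0,0,0],
])

```text
clock: 23.08
tool_pos: [0.5061, 0.0037, 0.1312]
orientation: [179.9, -0.0, -95.0]
force: [-0.7, 0.3, -0.5]
opening: 0.0398
gripper_force: 0.0
```

Emit:
play_rows([
  [0,0,0,0,0,0],
  [0,0,0,0,0,0],
  [0,0,0,0,0,0],
  [0,0,0,0,0,0],
  [0,0,0,0,0,0],
  [0,0,0,0,0,0],
  [0,0,0,0,0,0],
  [0,0,0,0,0,0],
], grip=0)

```text
clock: 23.75
tool_pos: [0.5068, 0.0042, 0.1326]
orientation: [180.0, 0.0, -95.0]
force: [-3.3, 1.4, 4.9]
opening: 0.0088
gripper_force: 30.0
```

Run:
```python
from h import *
S=R.from_euler("z",-5,degrees=True)
T0=R.from_euler("xyz",(180,0,-95),degrees=True)
def pose(th):
    a=np.radians(th);r=np.array([-.195,0,.047])
    bar=R.from_rotvec([0,a,0]).apply(r)-r   # sampler frame
    T=S*R.from_rotvec([0,.6*a,0])*S.inv()*T0
    return S.apply(bar)+T.apply([0,0,.0145])-T0.apply([0,0,.0145]),T
th=0
for k in range(10):
    n=5;acc=[]
    for i in range(n):
        p,T=pose(th);q,U=pose(th+1);acc.append(np.r_[T.inv().apply(q-p)*100,(T.inv()*U).as_rotvec(degrees=True)]);th+=1
    print(th,np.round(np.mean(acc,0),3),np.round(acc[0]-acc[-1],3))
print(pose(50)[0],pose(50)[1].as_euler("xyz",degrees=True))
```

```text
5 [-0.    -0.075 -0.338 -0.6    0.     0.   ] [-0.     0.009 -0.003 -0.     0.    -0.   ]
10 [-0.    -0.086 -0.335 -0.6    0.    -0.   ] [-0.     0.009 -0.003  0.     0.     0.   ]
15 [-0.    -0.098 -0.331 -0.6   -0.     0.   ] [ 0.     0.009 -0.003 -0.     0.     0.   ]
20 [-0.    -0.109 -0.327 -0.6   -0.    -0.   ] [ 0.     0.009 -0.003  0.     0.    -0.   ]
25 [-0.    -0.121 -0.323 -0.6    0.    -0.   ] [ 0.     0.009 -0.004 -0.     0.     0.   ]
30 [-0.    -0.132 -0.318 -0.6    0.     0.   ] [ 0.     0.009 -0.004 -0.     0.     0.   ]
35 [-0.    -0.143 -0.312 -0.6   -0.     0.   ] [ 0.     0.009 -0.004 -0.     0.     0.   ]
40 [-0.    -0.154 -0.307 -0.6    0.    -0.   ] [-0.     0.009 -0.005  0.    -0.    -0.   ]
45 [-0.    -0.164 -0.301 -0.6   -0.    -0.   ] [ 0.     0.008 -0.005 -0.     0.     0.   ]
50 [-0.    -0.175 -0.294 -0.6    0.     0.   ] [ 0.     0.008 -0.005 -0.    -0.     0.   ]
[ 0.09803602 -0.00857704  0.13453232] [150.   0. -95.]
```

First 10 degrees, to check the cover is free.

Emit:
play_rows([
  [0,-0.07,-0.34,-0.6,0,0],
  [0,-0.07,-0.34,-0.6,0,0],
  [0,-0.08,-0.34,-0.6,0,0],
  [0,-0.08,-0.34,-0.6,0,0],
  [0,-0.08,-0.34,-0.6,0,0],
  [0,-0.08,-0.34,-0.6,0,0],
  [0,-0.08,-0.34,-0.6,0,0],
  [0,-0.09,-0.33,-0.6,0,0],
  [0,-0.09,-0.33,-0.6,0,0],
  [0,-0.09,-0.33,-0.6,0,0],
  [0,0,0,0,0,0],
])

```text
clock: 24.67
tool_pos: [0.5163, 0.0033, 0.166]
orientation: [173.9, -0.0, -95.0]
force: [-6.2, 4.0, -1.0]
opening: 0.0089
gripper_force: 30.0
```

The cover passes 0.05 rad freely, so I'll carry on along the arc.

Emit:
play_rows([
  [0,-0.1,-0.33,-0.6,0,0],
  [0,-0.1,-0.33,-0.6,0,0],
  [0,-0.1,-0.33,-0.6,0,0],
  [0,-0.1,-0.33,-0.6,0,0],
  [0,-0.1,-0.33,-0.6,0,0],
  [0,-0.11,-0.33,-0.6,0,0],
  [0,-0.11,-0.33,-0.6,0,0],
  [0,-0.11,-0.33,-0.6,0,0],
  [0,-0.11,-0.33,-0.6,0,0],
  [0,-0.11,-0.33,-0.6,0,0],
  [0,-0.12,-0.32,-0.6,0,0],
  [0,-0.12,-0.32,-0.6,0,0],
  [0,-0.12,-0.32,-0.6,0,0],
  [0,-0.12,-0.32,-0.6,0,0],
  [0,-0.12,-0.32,-0.6,0,0],
  [0,-0.13,-0.32,-0.6,0,0],
  [0,-0.13,-0.32,-0.6,0,0],
  [0,-0.13,-0.32,-0.6,0,0],
  [0,-0.13,-0.32,-0.6,0,0],
  [0,-0.13,-0.32,-0.6,0,0],
])

```text
clock: 26.33
tool_pos: [0.5516, 0.0, 0.2251]
orientation: [161.9, -0.0, -95.0]
force: [-5.2, 2.2, 0.8]
opening: 0.0087
gripper_force: 30.0
```

Emit:
play_rows([
  [0,-0.14,-0.31,-0.6,0,0],
  [0,-0.14,-0.31,-0.6,0,0],
  [0,-0.14,-0.31,-0.6,0,0],
  [0,-0.14,-0.31,-0.6,0,0],
  [0,-0.14,-0.31,-0.6,0,0],
  [0,-0.15,-0.31,-0.6,0,0],
  [0,-0.15,-0.31,-0.6,0,0],
  [0,-0.15,-0.31,-0.6,0,0],
  [0,-0.15,-0.31,-0.6,0,0],
  [0,-0.16,-0.31,-0.6,0,0],
  [0,-0.16,-0.3,-0.6,0,0],
  [0,-0.16,-0.3,-0.6,0,0],
  [0,-0.16,-0.3,-0.6,0,0],
  [0,-0.16,-0.3,-0.6,0,0],
  [0,-0.17,-0.3,-0.6,0,0],
  [0,-0.17,-0.29,-0.6,0,0],
  [0,-0.17,-0.29,-0.6,0,0],
  [0,-0.17,-0.29,-0.6,0,0],
  [0,-0.18,-0.29,-0.6,0,0],
  [0,-0.18,-0.29,-0.6,0,0],
])

```text
clock: 28.0
tool_pos: [0.6046, -0.0049, 0.2682]
orientation: [149.9, -0.0, -95.0]
force: [-4.5, 1.4, 3.8]
opening: 0.0092
gripper_force: 30.0
```

Emit:
play_rows([
  [0,0,0,0,0,0],
  [0,0,0,0,0,0],
  [0,0,0,0,0,0],
  [0,0,0,0,0,0],
])

```text
clock: 28.33
tool_pos: [0.6046, -0.0049, 0.2682]
orientation: [150.0, -0.0, -95.0]
force: [-5.0, 2.2, 4.6]
opening: 0.0089
gripper_force: 30.0
```

Run:
```python
from h import *
from plant import *
import cv2
s=snapshot("side");cv2.imwrite("pics/end.png",s["frame"][:,:,::-1])
for n in("cover_handle","cover_hinge","cup_top","cup_bench","bottle","jar","tipbox"):print(n,[(np.round(d["position"],3).tolist(),round(d["score"],2)) for d in spot_point("side",n)][:2])
o=get_obs();go((0,0,0),(180,0,-95),o)
bar=o["tool_pos"]+R.from_euler("xyz",o["orientation"],degrees=True).apply([0,0,-.0145])
h=np.array([.7015,-.0095,.1005]);d=R.from_euler("z",5,degrees=True).apply(bar-h)
print("bar",bar,d,"angle",np.degrees(np.arctan2(d[2],-d[0])-np.arctan2(47,195)),np.hypot(d[0],d[2]))
```

```text
cover_handle [([0.61, -0.001, 0.279], 0.72)]
cover_hinge [([0.698, -0.014, 0.099], 0.97)]
cup_top []
cup_bench []
bottle [([0.429, 0.371, 0.0], 0.9)]
jar [([0.41, -0.282, -0.004], 0.75)]
tipbox [([0.6, 0.37, 0.0], 0.82)]
pose [ 0.6046 -0.0049  0.2682] [ 1.500e+02 -3.000e-02 -9.497e+01] t 28.73 F [-4.5  1.7  4.4] op 0.0092
shift cm [ 4.74 38.79 53.36] turn [ 3.e+01 -4.e-02  2.e-02]
bar [ 0.61180381 -0.00548008  0.28074443] [-0.08970523 -0.00381292  0.18024443] angle 49.989803481788115 0.20133326635992965
```

View pics/end.png

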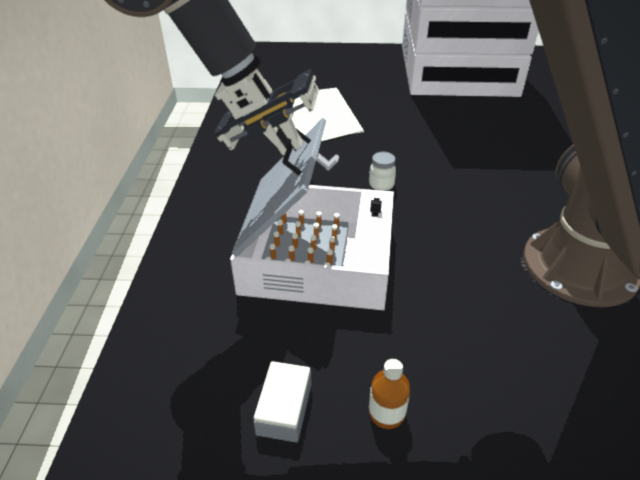

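The picture shows the cover raised to about 50 degrees with the bar gripped at (295,160). The catch is over at (376,207), and the jar, bottle and box haven't moved. I'm handing in.

```bash
python3 -c "
from plant import *
print(close_job())"
```

```text
the job is handed in; nothing more can be done
None
```

I handed the job in at about 29 s: the cup is nested in the bench cup and released, the tug showed the cover was caught, the catch is slid to its stop, and the gripper is holding the cover at about 50°; the bottle, jar and box read where they started, and no verdict came back.

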